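# Close up the mahjong tile cabinet

### The arm

A 6-joint arm with a two-finger parallel gripper is mounted at the origin on the work surface. World frame = base frame: x ahead of the robot, y to its left, z up, the work surface at z = 0. Lengths are in mm, angles in rad, forces in N, time in s.
With the tool pointing down it reaches from about 325 to 750 mm from the base axis. Payload 7.6 kg.
Tool frame: the origin (TCP) lies midway between the tips of the shut fingers; the grasp point (between the pads) lies 19 mm behind it; z points along the fingers, y is the line along which they close (so a half turn about z gives the same grasp; the last joint's range is limited). The gripper opens to 85 mm and grips with 20 to 120 N. Pads are 22 mm wide; open, the fingers measure 114 mm over their backs; the gripper's body (76 mm by 85 mm) begins 54 mm behind the grasp point. The pads swing forward as they close: fully open they stand 13 mm farther back than shut.
Start: joints at [1.087, 0.052, 1.401, -0, 1.689, -0.07], TCP at [211.084, 480.717, 231.323] pointing down, gripper open.
Joint ranges: [-2.9, 2.9], [-0.91, 2.17], [0.12, 2.37], [-1.06, 4.2], [0.26, 2.73], [-2.93, 2.93]. Speed limits (rad/s): [2.57, 2.57, 3.01, 3.14, 3.14, 3.14].

### API

Orientations are given as a unit quaternion [w, x, y, z].
In Python, from station import ctrl, optics, close_job, look_for, cut_out, pinpoint gives the robot as it stands.
- The arm moves only by the shell command python3 -m creep 'ROWS' [FORCE]. ROWS is JSON, one flat list of numbers, 7 for each row, row after row: the turn, a rotation vector about the tool's x, y, z in degrees, then the shift along the tool's x, y, z in cm, then the finger opening in cm, from 0 to 8.54. A call has 1 to 12 rows; each row is the pose to reach, as a shift and turn from the pose commanded when the call began, along the tool's axes at that moment; what a row does not reach only later rows make up. A row lasts 1/10 s, in which the tool goes at most 50 mm and 8.59 degrees, less where a joint would pass 70% of its speed; a pose out of reach is approached as far as the arm can. A call with a gripper value outside its range is refused whole. The fingers move at their own pace and stop on an object; FORCE is the grip in N (left out, the last holds). Time passes only in rows, so rows that repeat a pose let the fingers close. It gives the time, the measured TCP pose, the force, the opening and the grip force at its end, in the units of the state.
- ctrl.state(): the state, without advancing time (a new reading comes with each control period).
- optics.camera(name): name is "scene" or "top"; returns the picture (420x560x3 uint8, red, green, blue); there is no depth.
- optics.camera_params(name): a dict with "K" (3x3 intrinsics, pixels), "dist_coeffs" ([k1, k2, p1, p2, k3] as OpenCV has them; the pictures are not rectified), "rvec" (rotation vector, rad) and "tvec" (3), from world to camera coordinates, as OpenCV has them. Camera axes: x right, y down, z forward; pixel columns grow to the right and rows downward; lengths in mm; the calibration is good to about 2 mm. A picture is of the moment at which its call begins. camera_params takes no time and is no camera call.
- close_job(): hands the job in; it is judged then, once.
Trained networks look in the newest picture that a camera, given by its name, has taken for a name from the list of things; names that differ only in an ending like _2 or _b are one class to them, and where a whole thing is asked for, a point or a joint stands for the part that bears it (a point fixed in the world has none). Each returns a list of dicts, best first, with "conf" (0 to 1); they miss things now and then, are a little off and sometimes report something else, mostly with a low value. They report only what shows in the picture. A call takes as long as a camera call. They do not tell look-alikes from the thing itself.
- look_for(camera, target): "bbox" ([left, top, width, height] in pixels, round what is visible of it).
- cut_out(camera, target): "region" (420x560 bool, what is visible of it) and "bbox" ([left, top, width, height] in pixels, round what is visible of it).
- pinpoint(camera, target): "uv" ([column, row] in pixels: a listed point, or the origin of a listed thing).
The state is a dict: "t": time; "qpos": joint angles; "dq": joint speeds; "joint_torque": joint torques, N m; "tcp_pos": TCP position; "eef_rot": TCP orientation; "ft_force": force on the tool from outside, world axes, zero at the start; "wrist_torque": the same for the moment, N m; "grip_width": finger opening in mm; "grip_force": force on a finger pad.
Only numpy, scipy, OpenCV 4.12 (cv2) and the standard library are available. Lean on these libraries where they do the work, as an engineer would, in place of code of your own. Each camera call takes 0.05 s, during which the arm holds its last target. There are 200 camera calls.

### The job

Close up the white tile cabinet: put the blue cover that is parked in the clear rack back over the accessory well, with its front lip hooked into the slot at the carrying-handle end of the well, pivoted down and snapped flat under the spring catch, and swing the small side door fully shut. Leave the other things on the table where they are.

Things in the scene. Friction and masses are not known exactly. Their poses are not given: they have to be found in the camera images.
- cabinet: white plastic tile cabinet lying flat, 250 (x) x 170 (y) x 72 mm high, fixed. Origin: centre of its underside; x from its front (robot side) to its rear, z up. Deck (top) 72 mm above the table. Half is packed flush with tiles; the other has the open accessory well with the cover's recess: 153 (x) x 68 mm (y), 12 mm deep to ledges along both sides and the rear, deeper in the middle and at the front
- seat (a point): where the cover's origin lies when home: centre of the recess at ledge height, 60 mm above the table (cabinet frame 0, -38, 60 mm); axes as the cabinet. Home, the cover's axes are parallel to the cabinet's, its lip end to the cabinet's front, its top flush with the deck
- slot (a point): mid mouth of the lip slot in the recess's front wall (cabinet frame -76.5, -38, 68 mm): the lower rear edge of a bridge 4 mm thick and 54 mm wide, its top in the deck. Below the bridge is a hollow 18 mm deep to the front (-x), 54 mm wide, 28 mm high; with the cover's rear end raised up to 35 degrees the lip goes in freely below the bridge
- catch (a joint): grey spring catch at the rear of the recess, m: 0 = out (holding), grows as it is pushed to the rear (+x of the cabinet), at most 0.009; spring force 1.5 to 4.2 N. A hooked cover laid down rests on its sloped nose at about 7 degrees; pressing the cover's rear part down with 5 to 15 N drives the catch back until the cover drops on the ledges and the catch snaps over its rear step
- catch_nose (a point): tip of the catch's nose, mid width (nose 30 mm wide). Catch out, it lies 70.5 mm to the rear of seat and 10 mm above it and reaches 6 mm into the recess; above it a 60 degree slope rises 10.5 mm to the rear; below it the nose is 3 mm thick
- cover: blue cover 150 (x) x 64 (y) x 12 mm, 90 g, loose. Origin: centre of its underside; z out of its outer face (five ivory ridges near the rear; underside has a grey panel), x to its rear. At the front (-x) an ivory lip, 44 wide, 6 thick, flush with the underside, stands out 10 mm; the last 8 mm at the rear are 5 mm thick. At first on edge in the rack: y up, z away from the robot, lip to the right
- lip (a point): tip of the cover's lip, middle of its width and thickness (cover frame -85, 0, 3 mm)
- rack: clear acrylic tile rack, 200 mm long (y), 78 mm deep (x from -30 to 48 mm), fixed. Origin: underside, below the middle of the groove, which runs along y, is 15 mm wide, its floor 6 mm and its 5 mm thick walls 28 mm above the table. Behind it (+x) five tiles lie no higher than the walls. The cover in it reaches 70 mm high. The table on its robot side is clear
- groove (a point): middle of the groove's floor in the rack
- door (a joint): small white swing door on the cabinet's +y side, rad: 0 = shut flat against the side, grows as it opens (anticlockwise from above), at most 1.9. Panel 110 mm long, 6 mm thick, 8 to 64 mm above the table, upright hinge at its front end; shut, it points along the cabinet's +x. Stays where it is left (0.03 N m friction). A grey ridge stands 4 mm out of its outer face near the free end
- door_hinge (a point): on the door's hinge line, at the middle of the panel's thickness, 36 mm above the table (cabinet frame -55, 88.5, 36 mm)
- door_end (a point): end of the door farthest from the hinge, middle of its height (36 mm) and thickness, 110 mm from door_hinge
- dice_cup: red plastic dice cup, 76 mm across, 88 mm high; origin at the centre of its foot. Bystander
- saucer: glass saucer, 124 mm across, 16 mm high; origin at the centre of its foot. Bystander
- tea_mug: white tea mug, 76 mm across, 85 mm high, handle at its +y; origin at the centre of its foot. Bystander
- tongs: chrome chip tongs lying flat, 165 mm long, 10 mm high; origin under the middle. Bystander
- chips: stack of six chips, 39 mm across, 20 mm high; origin under the centre. Bystander
Things that resemble listed ones, but are neither listed nor needed, are in the scene too. There is more than one size of the cover; the job needs the smallest.

How it is judged (in metres and radians):
At the end, for the whole second after the job is handed in: The cover lies flat in its recess (6 mm from home at most, 2.5 mm in height, 2 degrees), its lip 3 mm or more under the slot's bridge, the catch out over its rear step (within 1.5 mm), the side door shut (within 0.08 rad), the cover at rest; bystanders within 30 mm of their places (horizontal distance between cover and seat below 0.006 m and z of cover in the frame of seat between -0.0025 and 0.0025 m and angle between the z axis of cover and the z axis of cabinet, either way round below 0.035 rad and x of lip in the frame of slot below -0.003 m and z of lip in the frame of slot below -0.002 m and value of joint catch below 0.0015 m and value of joint door below 0.08 rad and linear speed of cover below 0.01 m/s); the robot touches nothing.
It fails at once if the dice cup is moved by more than 30 mm (distance of dice_cup from where it was at the start of the episode above 0.03 m).
It fails at once if the saucer is moved by more than 30 mm (distance of saucer from where it was at the start of the episode above 0.03 m).
It fails at once if the tea mug is moved by more than 30 mm (distance of tea_mug from where it was at the start of the episode above 0.03 m).
It fails at once if the tongs are moved by more than 30 mm (distance of tongs from where it was at the start of the episode above 0.03 m).
It fails at once if the chips are moved by more than 30 mm (distance of chips from where it was at the start of the episode above 0.03 m).
It also fails if it takes over 72 s, if anything falls off the work surface, if the arm or the gripper's body presses on something with over 40 N, if the wrist force passes 120 N, or if a joint passes its speed limit or range.

## Working session

There is one attempt and no reset: what is moved stays moved. The work goes in short steps, Python scripts to look and compute and a shell command to move; the robot and the scene stay as the last step left them, time stands still between calls to the robot, and variables do not carry over. Pictures are saved under pics/ and viewed, at most 10 in all, crops included, and the job is handed in when it is done.

```bash
ls; mkdir -p pics
cat > h.py <<'E'
import numpy as np, cv2
from station import ctrl, optics, close_job, look_for, cut_out, pinpoint
def ray(cam,uv):
    p=optics.camera_params(cam);K=np.array(p["K"],float);d=np.array(p["dist_coeffs"],float)
    R=cv2.Rodrigues(np.array(p["rvec"],float))[0];t=np.array(p["tvec"],float).ravel()
    n=cv2.undistortPoints(np.array([[uv]],float),K,d)[0,0]
    return -R.T@t, R.T@np.array([n[0],n[1],1])
def atz(cam,uv,z):
    c,r=ray(cam,uv); return c+r*(z-c[2])/r[2]
def proj(cam,P):
    p=optics.camera_params(cam)
    return cv2.projectPoints(np.array(P,float).reshape(-1,3),np.array(p["rvec"],float),np.array(p["tvec"],float),np.array(p["K"],float),np.array(p["dist_coeffs"],float))[0][:,0]
def tri(uv1,uv2,c1="scene",c2="top"):
    a,u=ray(c1,uv1);b,v=ray(c2,uv2);u/=np.linalg.norm(u);v/=np.linalg.norm(v)
    s=np.linalg.lstsq(np.c_[u,-v],b-a,rcond=None)[0];p,q=a+s[0]*u,b+s[1]*v
    return (p+q)/2,np.linalg.norm(p-q)
def snap(cam,name,box=None,scale=1):
    im=optics.camera(cam)[:,:,::-1].copy()
    if box: x,y,w,h=box; im=im[y:y+h,x:x+w]
    cv2.imwrite("pics/"+name,cv2.resize(im,None,fx=scale,fy=scale,interpolation=cv2.INTER_CUBIC))
E
python3 - <<'E'
from h import *
np.set_printoptions(precision=1,suppress=True)
a=optics.camera("top");b=optics.camera("scene")
cv2.imwrite("pics/top.png",a[:,:,::-1]);cv2.imwrite("pics/scene.png",b[:,:,::-1])
for cam in("top","scene"):
  print(cam,ray(cam,[280,210]))
  for n in ["cabinet","seat","slot","catch_nose","cover","lip","rack","groove","door_hinge","door_end","dice_cup","saucer","tea_mug","tongs","chips"]:
    print(n,[(np.round(r["uv"]).tolist(),round(r["conf"],2)) for r in pinpoint(cam,n)[:4]])
E
```

```text
pics
top (array([ 328.7,  -28.1, 1220.7]), array([ 0.2,  0. , -1. ]))
cabinet [([240.0, 205.0], 0.6), ([439.0, 259.0], 0.54)]
seat [([251.0, 203.0], 0.61), ([302.0, 124.0], 0.22)]
slot [([247.0, 229.0], 0.98), ([135.0, 160.0], 0.35)]
catch_nose [([256.0, 175.0], 0.59)]
cover [([147.0, 282.0], 0.94), ([339.0, 195.0], 0.93), ([388.0, 328.0], 0.84)]
lip [([356.0, 360.0], 0.75), ([366.0, 203.0], 0.67), ([174.0, 324.0], 0.56)]
rack [([337.0, 197.0], 0.63), ([437.0, 259.0], 0.2)]
groove [([336.0, 197.0], 0.7)]
door_hinge []
door_end [([164.0, 200.0], 0.44)]
dice_cup [([303.0, 123.0], 0.75)]
saucer [([428.0, 168.0], 0.92)]
tea_mug [([439.0, 262.0], 0.62)]
tongs [([140.0, 160.0], 0.75)]
chips [([211.0, 133.0], 0.67)]
scene (array([1236.8,  364.2, 1040.6]), array([-0.5, -0.3, -0.8]))
cabinet [([314.0, 247.0], 0.94)]
seat [([305.0, 224.0], 0.85)]
slot [([326.0, 200.0], 0.68)]
catch_nose [([287.0, 244.0], 0.66)]
cover [([219.0, 200.0], 0.82), ([242.0, 99.0], 0.61), ([439.0, 211.0], 0.6)]
lip [([194.0, 181.0], 0.9), ([426.0, 173.0], 0.81), ([283.0, 94.0], 0.72)]
rack [([216.0, 209.0], 0.77)]
groove [([216.0, 206.0], 0.9)]
door_hinge [([365.0, 239.0], 0.69), ([218.0, 210.0], 0.17)]
door_end [([393.0, 272.0], 0.83), ([309.0, 339.0], 0.5)]
dice_cup [([202.0, 294.0], 0.82)]
saucer [([114.0, 194.0], 0.7)]
tea_mug [([165.0, 133.0], 0.64)]
tongs [([410.0, 340.0], 0.69)]
chips [([216.0, 210.0], 0.74), ([309.0, 337.0], 0.57)]
```

View pics/top.png

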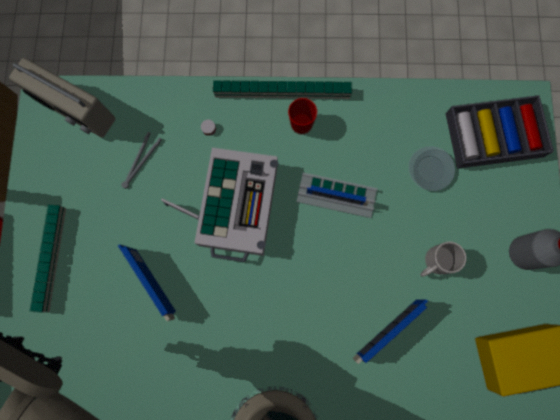

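View pics/scene.png

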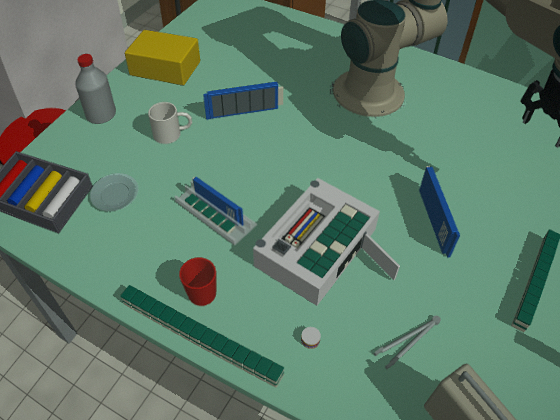

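Run:
```python
import cv2
for n,(x,y,w,h) in {"top":(155,140,230,125),"scene":(165,165,245,145)}.items():
    im=cv2.imread(f"pics/{n}.png")[y:y+h,x:x+w]
    cv2.imwrite(f"pics/{n}_c.png",cv2.convertScaleAbs(cv2.resize(im,None,fx=800/w,fy=800/w,interpolation=cv2.INTER_CUBIC),alpha=1.3))
```

```text
(no output)
```

View pics/top_c.png

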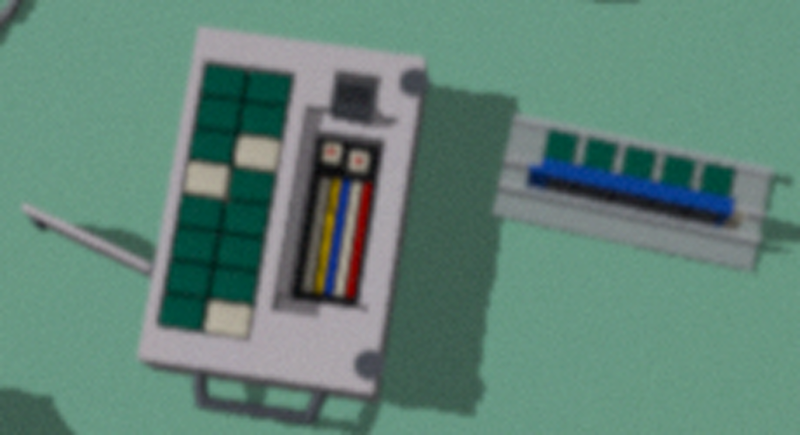

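View pics/scene_c.png

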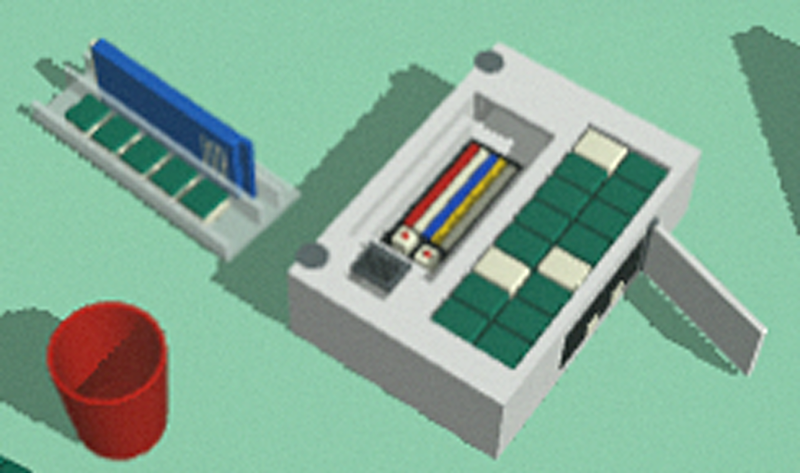

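The crops show three blue covers in the top picture, at (147,282), (339,195) and (388,328). The one in the clear rack, at (339,195), is the smallest and is the one meant. It stands on edge with its ivory lip to the right at (366,203). The cabinet deck corners and the open door, whose end is at about (164,200), are clear in both crops.

```bash
cat > fit.py <<'E'
from h import *
from scipy.optimize import least_squares, minimize
np.set_printoptions(precision=2,suppress=True)
def Rz(a): c,s=np.cos(a),np.sin(a); return np.array([[c,-s,0],[s,c,0],[0,0,1.]])
def fit(obs,x0):  # obs: list (cam, localpt, uv, w)
    f=lambda p: np.concatenate([w*(proj(c,Rz(p[2])@np.array(l)+[p[0],p[1],0])[0]-uv) for c,l,uv,w in obs])
    r=least_squares(f,x0,loss="soft_l1"); return r.x,r.fun.reshape(-1,2)
E
python3 - <<'E'
from fit import *
T=lambda u,v:np.array([155+u/3.478,140+v/3.478]); S=lambda u,v:np.array([165+u/3.265,165+v/3.265])
ob=[("top",[125,85,72],T(198,28),1),("top",[125,-85,72],T(425,60),1),("top",[-125,85,72],T(140,358),1),("top",[-125,-85,72],T(378,393),1),
("scene",[-125,-85,72],S(492,44),1),("scene",[-125,85,72],S(700,153),1),("scene",[125,85,72],S(500,405),1),("scene",[125,-85,72],S(290,270),1)]
x,r=fit(ob,[450,50,0]);print("cab",x,np.degrees(x[2]));print(r)
for c in("top","scene"):
    y,_=fit([o for o in ob if o[0]==c],[450,50,0]);print(c,y,"seat/slot/nose/hinge",proj(c,[Rz(x[2])@np.array(q)+[x[0],x[1],0] for q in([0,-38,60],[-76.5,-38,68],[70.5,-38,70],[-55,88.5,36])]))
rk=[("top",[-30,100,28],T(493,212),1),("top",[-30,-100,28],T(757,270),1),("scene",[48,100,28],S(228,260),.5)]
d,e=tri([393,272],[164,200]);print("door_end",d,e, (d-[x[0],x[1],0])@Rz(x[2]))
# cover silhouette IoU
box=np.array([[a,b,c] for a in(-75,75) for b in(-32,32) for c in(0,12)]+[[a,b,c] for a in(-85,) for b in(-22,22) for c in(0,6)],float)
A=np.array([[0,0,1],[1,0,0],[0,1,0]],float) # cols: cover x->+Y, y->+Z, z->+X
A=np.array([[0,0,1],[1,0,0],[0,1,0]]).astype(float)
ms={}
for c in("top","scene"):
    optics.camera(c)
    for g in cut_out(c,"cover"):
        b=g["bbox"];ctr=[b[0]+b[2]/2,b[1]+b[3]/2];t={"top":(339,195),"scene":(219,200)}[c]
        if np.hypot(*(np.array(ctr)-t))<20: ms[c]=g["region"].astype(np.uint8);print(c,b,g["conf"]);break
def cost(p,cams):
    s=0
    for c in cams:
        P=(Rz(p[2]/50)@A@(box-[0,0,6]).T).T+[p[0],p[1],38]
        im=np.zeros((1680,2240),np.uint8);h=cv2.convexHull(proj(c,P).astype(np.float32)*4+1.5)
        cv2.fillConvexPoly(im,np.round(h).astype(np.int32),1)
        m=cv2.resize(ms[c],None,fx=4,fy=4,interpolation=cv2.INTER_NEAREST)
        s+=1-(im&m).sum()/(im|m).sum()
    return s
x0=atz("top",[339,195],60)
for cams in (["top","scene"],["top"],["scene"]):
    cams=[c for c in cams if c in ms]
    if not cams: continue
    r=minimize(cost,[x0[0],x0[1],-10],args=(cams,),method="Nelder-Mead",options=dict(initial_simplex=[[x0[0],x0[1],-10],[x0[0]+12,x0[1],-10],[x0[0],x0[1]+12,-10],[x0[0],x0[1],-4]],maxiter=120))
    print("cover centre",cams,r.x[:2],np.degrees(r.x[2]/50),r.fun)
for z,uv in((70,T(531,177)),(70,T(735,208)),(6,[336,197])): print(z,atz("top",uv,z))
print(tri([216,206],[336,197]))
E
```

```text
cab [573.81 105.67  -6.41] -367.17052136510654
[[-0.41 -0.67]
 [-0.34 -1.03]
 [-1.15  0.17]
 [-1.79  0.09]
 [ 0.29 -1.5 ]
 [-1.1  -1.63]
 [-0.06 -0.58]
 [-2.13  0.13]]
top [573.04 103.34  -0.12] seat/slot/nose/hinge [[251.37 202.07]
 [246.3  231.22]
 [255.43 174.38]
 [200.35 217.81]]
scene [574.98 108.07  -6.42] seat/slot/nose/hinge [[302.53 223.61]
 [321.36 199.93]
 [284.35 242.05]
 [362.11 240.57]]
door_end [575.56 295.31  39.02] 4.014589345529157 [-21.93 188.37  39.02]
top [309.0, 185.4, 59.6, 21.7] 0.93
scene [193.8, 175.9, 49.1, 49.3] 0.78
cover centre ['top', 'scene'] [ 594.52 -145.52] -11.435239253516041 0.41965659445072634
cover centre ['top'] [ 595.47 -146.29] -10.734180718014628 0.15786003579165486
cover centre ['scene'] [ 588.61 -147.11] -12.898864947772157 0.23585938450310184
70 [598.24 -73.79  70.  ]
70 [ 577.92 -220.61   70.  ]
6 [ 597.94 -151.38    6.  ]
(array([ 594.83, -149.72,   19.34]), np.float64(0.661611916458667))
```

```bash
cat > go.py <<'E'
from fit import *
from scipy.spatial.transform import Rotation as Ro
def cur():
    s=ctrl.state(); q=s["eef_rot"]; return np.array(s["tcp_pos"]),Ro.from_quat([q[1],q[2],q[3],q[0]])
def tool(zdir,ydir):
    z=np.array(zdir,float);z/=np.linalg.norm(z);y=np.array(ydir,float);y-=z*(y@z);y/=np.linalg.norm(y)
    return Ro.from_matrix(np.c_[np.cross(y,z),y,z])
def row(p,R,base=None):
    P,Q=base or cur(); v=(Q.inv()*R).as_rotvec(degrees=True); t=Q.inv().apply(np.array(p)-P)/10
    return np.round(np.r_[v,t],2).tolist()
def d(a): return np.array([np.cos(np.radians(a)),np.sin(np.radians(a)),0])
E
python3 - <<'E'
from go import *
s=ctrl.state();print({k:np.round(v,2) for k,v in s.items()})
P,Q=cur();print(Q.as_matrix())
for sg in(1,-1):
    R=tool([0,0,-1],sg*d(-11)); print(sg,row([594,-146,140],R),row([594,-146,45],R))
E
```

```text
{'t': np.float64(1.8), 'qpos': array([ 1.09,  0.05,  1.4 ,  0.  ,  1.69, -0.07]), 'dq': array([-0., -0., -0., -0., -0., -0.]), 'joint_torque': array([ -0.  , -38.15, -36.03,  -0.  ,   0.  ,  -0.  ]), 'tcp_pos': array([211.08, 480.71, 231.3 ]), 'eef_rot': array([0.  , 0.21, 0.98, 0.  ]), 'ft_force': array([0.14, 1.3 , 1.31]), 'wrist_torque': array([-0.02, -0.01,  0.04]), 'grip_force': np.float64(0.0), 'grip_width': np.float64(85.43)}
[[-0.92  0.4   0.  ]
 [ 0.4   0.92  0.  ]
 [-0.    0.   -1.  ]]
1 [0.0, -0.0, 77.29, -60.26, -41.98, 9.13] [0.0, -0.0, 77.29, -60.26, -41.98, 18.63]
-1 [0.0, 0.0, -102.71, -60.26, -41.98, 9.13] [0.0, 0.0, -102.71, -60.26, -41.98, 18.63]
```

Run:
```python
from go import *
a=-7.2; h=Rz(np.radians(a))@np.array([-55,88.5,0])+[573.8,105.7,0]; print(h)
R=tool([0,0,-1],d(a))
P=lambda th,o,z:h+85*d(th+a)+o*d(th+a+90)+[0,0,z]
print(row(P(72,45,150),R));print(row(P(72,45,42),R))
b=(P(72,45,42),R)
for th,o in((60,18),(45,18),(30,18),(15,18),(5,18),(0,16)): print(th,row(P(th,o,42),R,b))
```

```text
[530.33 200.4    0.  ]
[0.0, -0.0, 73.49, -36.22, -4.21, 8.13]
[0.0, -0.0, 73.49, -36.22, -4.22, 18.93]
60 [0.0, 0.0, 0.0, -1.21, 4.34, 0.0]
45 [0.0, 0.0, 0.0, -2.19, 6.39, 0.0]
30 [0.0, 0.0, 0.0, -3.67, 8.11, 0.0]
15 [0.0, 0.0, 0.0, -5.54, 9.4, 0.0]
5 [0.0, 0.0, 0.0, -6.94, 9.96, 0.0]
0 [0.0, 0.0, 0.0, -7.87, 10.15, 0.0]
```

```bash
python3 -m creep '[0,0,73.5,-36.2,-4.2,8,0, 0,0,73.5,-36.2,-4.2,8,0, 0,0,73.5,-36.2,-4.2,8,0, 0,0,73.5,-36.2,-4.2,8,0, 0,0,73.5,-36.2,-4.2,8,0, 0,0,73.5,-36.2,-4.2,8,0, 0,0,73.5,-36.2,-4.2,8,0, 0,0,73.5,-36.2,-4.2,8,0, 0,0,73.5,-36.2,-4.2,8,0, 0,0,73.5,-36.2,-4.2,18.9,0, 0,0,73.5,-36.2,-4.2,18.9,0, 0,0,73.5,-36.2,-4.2,18.9,0]' 60
python3 -m creep '[0,0,0,0,0,0,0, 0,0,0,-0.6,2.2,0,0, 0,0,0,-1.2,4.3,0,0, 0,0,0,-1.7,5.4,0,0, 0,0,0,-2.2,6.4,0,0, 0,0,0,-2.9,7.3,0,0, 0,0,0,-3.7,8.1,0,0, 0,0,0,-4.6,8.8,0,0, 0,0,0,-5.5,9.4,0,0, 0,0,0,-6.2,9.7,0,0, 0,0,0,-6.9,10,0,0, 0,0,0,-6.9,10,0,0]'
```

```text
t: 3.0
tcp_pos: [522.0, 294.8, 35.4]
eef_rot: [-0.002, 0.75, 0.661, -0.006]
ft_force: [-1.2, 0.6, -1.3]
grip_width: -0.1
grip_force: 0.0
t: 4.2
tcp_pos: [616.5, 214.6, 42.3]
eef_rot: [0.0, 0.751, 0.661, -0.0]
ft_force: [-0.7, 0.5, -0.2]
grip_width: -0.5
grip_force: 0.0
```

```bash
python3 -m creep '[0,0,0,-0.3,0,0,0, 0,0,0,-0.6,0,0,0, 0,0,0,-0.9,0.1,0,0, 0,0,0,-1.1,0.1,0,0]'; python3 -m creep '[0,0,0,-0.1,0,0,0, 0,0,0,-0.2,0,0,0, 0,0,0,-0.2,0,0,0]'
python3 - <<'E'
from go import *
optics.camera("scene"); print(pinpoint("scene","door_end")[:2]); print(proj("scene",[Rz(np.radians(-7.2))@np.array([55,88.5,36])+[573.8,105.7,0]]))
E
```

```text
t: 4.6
tcp_pos: [615.9, 205.8, 42.4]
eef_rot: [-0.001, 0.75, 0.661, 0.001]
ft_force: [2.2, 9.4, -1.4]
grip_width: -0.0
grip_force: 4.9
t: 4.9
tcp_pos: [615.8, 205.7, 42.5]
eef_rot: [-0.001, 0.75, 0.662, 0.003]
ft_force: [3.9, 11.7, -3.4]
grip_width: 0.1
grip_force: 6.1
[{'uv': [313.0, 248.7], 'conf': 0.66}, {'uv': [336.6, 274.4], 'conf': 0.52}]
[[336.21 274.62]]
```

```bash
python3 -m creep '[0,0,0,2,0,0,0, 0,0,0,2.5,0,-6,4, 0,0,0,2.5,0,-11,8.5, 0,0,0,2.5,0,-11,8.5]'
python3 - <<'E'
from go import *
R=tool([0,0,-1],d(-11.2)); print(row([594,-147,150],R),row([594,-147,45],R))
E
```

```text
t: 5.4
tcp_pos: [621.2, 228.5, 160.6]
eef_rot: [0.003, 0.75, 0.661, 0.005]
ft_force: [0.8, 0.5, 1.1]
grip_width: 43.6
grip_force: 0.0
[0.62, -0.3, 4.02, -37.6, 1.99, 0.9] [0.62, -0.3, 4.02, -37.65, 1.87, 11.4]
```

```bash
python3 -m creep '[0,0,4,-10,0.5,0,8.5, 0,0,4,-20,1,0,8.5, 0,0,4,-30,1.5,0,8.5, 0,0,4,-37.6,1.9,0,8.5, 0,0,4,-37.6,1.9,1,8.5, 0,0,4,-37.6,1.9,1,8.5, 0,0,4,-37.6,1.9,1,8.5,  0,0,4,-37.6,1.9,6,8.5, 0,0,4,-37.6,1.9,11.4,8.5, 0,0,4,-37.6,1.9,11.4,8.5, 0,0,4,-37.6,1.9,11.4,8.5]'
python3 -m creep '[0,0,0,0,0,0,4, 0,0,0,0,0,0,4, 0,0,0,0,0,0,4, 0,0,0,0,0,0,4, 0,0,0,0,0,0,4, 0,0,0,0,0,0,4]' 20
python3 - <<'E'
from go import *
a=optics.camera("top");b=optics.camera("scene")
x=np.hstack([a[140:260,275:395],b[130:250,150:270]]);cv2.imwrite("pics/g1.png",cv2.convertScaleAbs(cv2.resize(x[:,:,::-1],None,fx=3.3,fy=3.3,interpolation=cv2.INTER_CUBIC),alpha=1.3))
E
```

```text
t: 6.5
tcp_pos: [589.1, -147.3, 36.4]
eef_rot: [-0.002, 0.773, 0.635, -0.001]
ft_force: [1.4, -0.5, 1.4]
grip_width: 85.0
grip_force: 0.0
t: 7.1
tcp_pos: [590.5, -147.9, 38.5]
eef_rot: [0.0, 0.773, 0.635, 0.0]
ft_force: [-0.2, -0.4, -0.3]
grip_width: 40.0
grip_force: 0.0
```

View pics/g1.png

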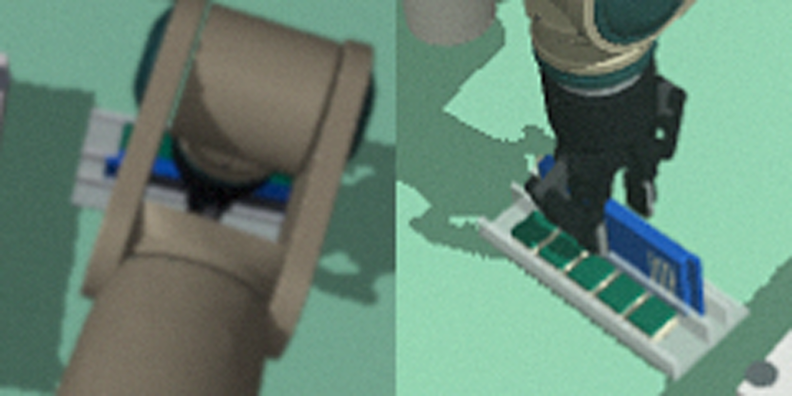

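The crop shows the fingers either side of the rack cover, near the middle of its length (left half about (205,195)). I'll raise the tool slightly and close.

```bash
python3 -m creep '[0,0,0,0,0.3,-0.7,2, 0,0,0,0,0.3,-0.7,1.8, 0,0,0,0,0.3,-0.7,1.8, 0,0,0,0,0.3,-0.7,1, 0,0,0,0,0.3,-0.7,0.8, 0,0,0,0,0.3,-0.7,0.8, 0,0,0,0,0.3,-0.7,0.8, 0,0,0,0,0.3,-0.7,0.8, 0,0,0,0,0.3,-0.7,0.8]' 25
```

```text
t: 8.1
tcp_pos: [593.5, -148.6, 45.5]
eef_rot: [0.0, 0.773, 0.635, 0.0]
ft_force: [0.5, -0.7, 3.3]
grip_width: 11.3
grip_force: 25.3
```

```bash
python3 -m creep '[0,0,0,0,0,-1,0.8, 0,0,0,0,0,-3,0.8, 0,0,0,0,0,-6,0.8, 0,0,0,0,0,-10,0.8, 0,0,0,0,0,-10,0.8, 0,0,0,0,0,-10,0.8]' 45
python3 - <<'E'
from go import *
print(ctrl.state()["qpos"]); 
for th in (45,40):
  R=tool(d(-11)*np.cos(np.radians(th))-[0,0,np.sin(np.radians(th))],d(-11)*np.sin(np.radians(th))+[0,0,np.cos(np.radians(th))])
  b=cur(); print(row([455,-120,120],R),row([455,-120,60],R),row([455,-120,35],R))
P=atz("top",[388,328],40);print(P, atz("top",[356,360],5),atz("top",[425,300],5))
E
```

```text
t: 8.7
tcp_pos: [593.5, -148.5, 146.4]
eef_rot: [0.001, 0.773, 0.635, 0.001]
ft_force: [0.1, -0.4, -2.1]
grip_width: 11.1
grip_force: 45.8
[-0.31  0.33  1.25  0.    1.56 -0.11]
[-44.9, 0.08, -0.19, 0.11, -14.15, 2.62] [-44.9, 0.08, -0.19, 0.11, -14.16, 8.62] [-44.9, 0.08, -0.19, 0.11, -14.16, 11.12]
[-49.9, 0.09, -0.19, 0.11, -14.15, 2.62] [-49.9, 0.09, -0.19, 0.11, -14.16, 8.62] [-49.9, 0.09, -0.19, 0.11, -14.16, 11.12]
[ 265.15 -274.66   40.  ] [ 183.85 -201.15    5.  ] [ 334.49 -377.07    5.  ]
```

```bash
python3 -m creep '[-8,0,0,0,-3,0,0.8, -16,0,0,0,-6,0,0.8, -24,0,0,0,-9,0.5,0.8, -32,0,0,0,-12,1,0.8, -40,0,0,0,-14,2,0.8, -45,0,0,0,-14,3,0.8, -45,0,0,0,-14,5,0.8, -45,0,0,0,-14,7,0.8, -45,0,0,0,-14,9,0.8, -45,0,0,0,-14,9.5,0.8, -45,0,0,0,-14,9.5,0.8, -45,0,0,0,-14,9.5,0.8]'; python3 -c "
from go import *
print(ctrl.state()['qpos']);optics.camera('scene');snap('scene','lay.png',(130,60,280,210),2.8)"
```

```text
t: 9.9
tcp_pos: [461.0, -122.7, 50.6]
eef_rot: [0.294, 0.715, 0.587, 0.242]
ft_force: [-0.1, 0.9, -0.8]
grip_width: 11.0
grip_force: 45.8
[-0.44 -0.43  2.37  0.39  0.47 -0.52]
```

View pics/lay.png

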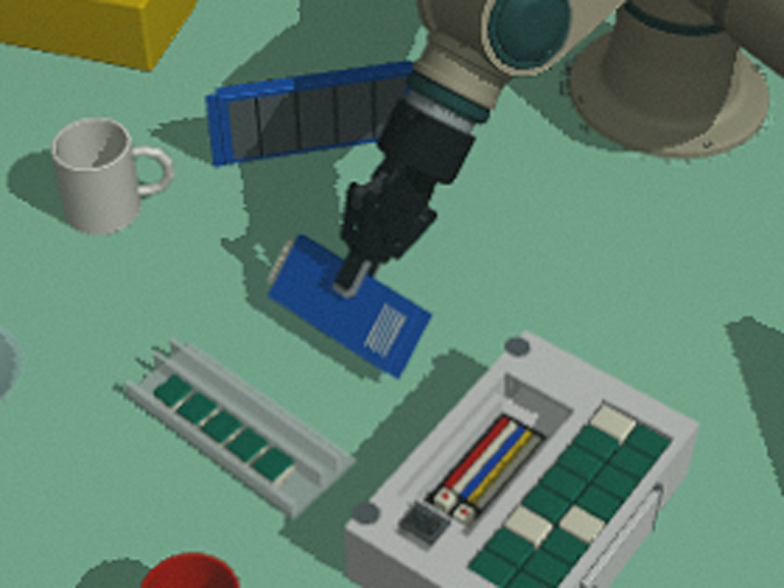

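The picture shows the cover held near mid-length, outer face up, lip to the left at (283,262). The door is shut. Joint 3 is at its limit, so I'll lay the cover down a little farther out.

Run:
```python
from go import *
P,Q=cur();print(Q.as_matrix())
th=np.radians(48);R=tool(d(-11)*np.cos(th)-[0,0,np.sin(th)],d(-11)*np.sin(th)+[0,0,np.cos(th)])
print(row([500,-125,55],R),row([500,-125,36],R))
```

```text
[[ 0.19  0.7   0.69]
 [ 0.98 -0.14 -0.14]
 [ 0.    0.7  -0.71]]
[2.78, 0.1, -0.15, 0.54, 3.01, 2.43] [2.78, 0.1, -0.15, 0.54, 1.67, 3.78]
```

```bash
python3 -m creep '[1,0,0,0.2,1.5,1,0.8, 3,0,0,0.5,3,2.4,0.8, 3,0,0,0.5,3,2.4,0.8, 3,0,0,0.5,2.4,3,0.8, 3,0,0,0.5,1.7,3.7,0.8, 3,0,0,0.5,1.7,3.7,0.8, 3,0,0,0.5,1.7,3.7,0.8, 3,0,0,0.5,1.7,3.7,0.8]'; python3 -c "
from go import *
print(ctrl.state()['qpos'])"
```

```text
t: 10.8
tcp_pos: [499.7, -125.6, 37.0]
eef_rot: [0.276, 0.722, 0.593, 0.227]
ft_force: [0.8, 0.5, -0.5]
grip_width: 10.4
grip_force: 45.8
[-0.39 -0.23  2.23  0.31  0.44 -0.42]
```

```bash
python3 -m creep '[0,0,0,0,-0.2,0.2,0.8, 0,0,0,0,-0.2,0.25,0.8, 0,0,0,0,-0.2,0.25,3, 0,0,0,0,-0.2,0.25,3, 0,0,0,0,-0.2,0.25,3, 0,0,0,0,-0.2,0.25,3, 0,0,0,0,-0.2,-1,3, 0,0,0,0,-0.2,-2,3, 0,0,0,0,-0.2,-3,3, 0,0,0,0,-0.2,-5,3, 0,0,0,0,0,-8,3, 0,0,0,0,0,-10,3]' 25
python3 - <<'E'
from go import *
a=optics.camera("top");b=optics.camera("scene")
for c in("top","scene"):
  print([(g["uv"],g["conf"]) for g in pinpoint(c,"cover")],[(g["uv"],g["conf"]) for g in pinpoint(c,"lip")])
x=np.hstack([a[160:280,265:405],b[90:210,170:310]]);cv2.imwrite("pics/l2.png",cv2.convertScaleAbs(cv2.resize(x[:,:,::-1],None,fx=2.8,fy=2.8,interpolation=cv2.INTER_CUBIC),alpha=1.3))
E
```

```text
t: 12.0
tcp_pos: [434.1, -112.6, 112.9]
eef_rot: [0.276, 0.722, 0.593, 0.227]
ft_force: [0.9, -0.4, -0.1]
grip_width: 30.2
grip_force: 0.0
[([382.6, 326.5], 0.98), ([326.4, 237.3], 0.7), ([144.9, 282.8], 0.56)] [([172.9, 320.7], 0.96), ([355.5, 246.1], 0.71), ([353.0, 360.7], 0.68), ([235.4, 205.6], 0.56)]
[([437.7, 207.9], 0.72), ([251.3, 185.1], 0.58), ([241.3, 102.4], 0.58)] [([225.6, 172.2], 0.83), ([282.3, 96.3], 0.8), ([424.8, 175.0], 0.75)]
```

View pics/l2.png

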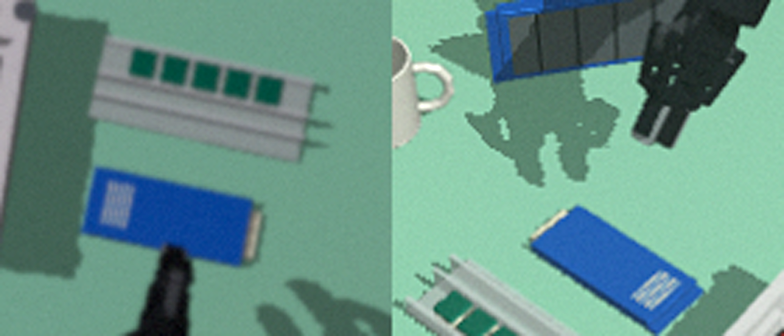

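The picture shows the cover flat on the table, outer face and ridges up, lip to the right at about (355,246) in the top view. I'll fit its pose.

Run:
```python
from go import *
T=lambda u,v:np.array([265+u/2.8,160+v/2.8]); S=lambda u,v:np.array([170+(u-392)/2.8,90+v/2.8])
ot=[("top",[67,-32,12],T(100,170),1),("top",[-75,-32,12],T(252,200),1),("top",[-75,32,12],T(239,265),1),("top",[-85,-22,6],T(264,208),1),("top",[75,32,5],T(82,232),1)]
os=[("scene",[-75,32,12],S(577,207),1),("scene",[-75,-32,12],S(531,244),1),("scene",[67,32,12],S(700,285),.6),("scene",[75,-32,5],S(648,336),.6)]
for o in (ot,os,ot+os):
    x,r=fit(o,[490,-130,1.38]);print(x,np.degrees(x[2])); 
print(r)
ms={}
box=np.array([[a,b,c] for a in(-75,67) for b in(-32,32) for c in(0,12)]+[[75,b,c] for b in(-32,32) for c in(0,5)]+[[-85,b,c] for b in(-22,22) for c in(0,6)],float)
for c,t in(("scene",(251,185)),):
    optics.camera(c)
    for g in cut_out(c,"cover"):
        b=g["bbox"]
        if np.hypot(b[0]+b[2]/2-t[0],b[1]+b[3]/2-t[1])<25: ms[c]=g["region"];print(c,b,g["conf"],g["region"].sum())
for c,m in ms.items():
    M=cv2.moments(m.astype(np.uint8),True);print(M["m10"]/M["m00"],M["m01"]/M["m00"])
    im=np.zeros((420,560),np.uint8);P=(Rz(x[2])@box.T).T+[x[0],x[1],0]
    cv2.fillConvexPoly(im,np.round(cv2.convexHull(proj(c,P).astype(np.float32))).astype(np.int32),1);M=cv2.moments(im,True);print(M["m10"]/M["m00"],M["m01"]/M["m00"],im.sum(),(im&m).sum()/(im|m).sum())
```

```text
[ 490.28 -120.92    1.39] 79.84912867227135
[ 494.58 -115.95    1.35] 77.15625481577018
[ 491.09 -119.29    1.38] 79.03076627923956
[[ 0.35 -1.38]
 [-0.35 -0.85]
 [-0.26  0.03]
 [-1.87  1.14]
 [-1.3  -0.01]
 [-0.66 -1.46]
 [-1.39 -0.36]
 [-1.26 -1.37]
 [ 1.26 -0.87]]
scene [219.3, 163.5, 62.2, 47.2] 0.93 1327
249.29540316503392 185.98718914845517
248.9297771775827 185.26738690074274 1481 0.8909090909090909
```

Run:
```python
from go import *
R=tool([0,0,-1],d(-11)); print(row([499,-78,110],R),row([499,-78,60],R),row([499,-78,-3],R))
```

```text
[41.65, 0.01, -0.19, 4.63, 4.24, 3.77] [41.65, 0.01, -0.19, 4.62, 0.91, 7.51] [41.65, 0.01, -0.19, 4.62, -3.27, 12.21]
```

```bash
python3 -m creep '[8,0,0,1,1,0,8.5, 16,0,0,2,2,1,8.5, 25,0,0,3,3.5,2,8.5, 33,0,0,4.6,4.2,3.7,8.5, 41.5,0,0,4.6,4.2,3.7,8.5, 41.5,0,0,4.6,4.2,3.7,8.5, 41.5,0,0,4.6,2,6.2,8.5, 41.5,0,0,4.6,0,8.5,8.5, 41.5,0,0,4.6,-1.2,9.9,8.5, 41.5,0,0,4.6,-2.4,11.2,8.5, 41.5,0,0,4.6,-3.2,12.1,8.5, 41.5,0,0,4.6,-3.2,12.1,8.5]' 25; python3 -m creep '[0,0,0,0,0,0,8.5, 0,0,0,0,0,0,7.2, 0,0,0,0,0,0,7.2]'
```

```text
t: 13.6
tcp_pos: [497.7, -78.2, -1.9]
eef_rot: [0.001, 0.773, 0.635, 0.001]
ft_force: [0.9, -0.2, -1.0]
grip_width: 85.0
grip_force: 0.0
t: 13.9
tcp_pos: [499.9, -78.7, 0.9]
eef_rot: [0.003, 0.773, 0.635, 0.002]
ft_force: [-0.3, -0.3, 0.2]
grip_width: 72.2
grip_force: 0.0
```

```bash
python3 -m creep '[0,0,0,0,0,0.2,7.2, 0,0,0,0,0,0.35,7.2, 0,0,0,0,0,0.35,6, 0,0,0,0,0,0.35,6, 0,0,0,0,0,0.35,6, 0,0,0,0,0,0.35,6, 0,0,0,0,0,0.35,6]' 40
```

```text
t: 14.6
tcp_pos: [499.3, -78.5, -3.5]
eef_rot: [0.002, 0.773, 0.635, 0.002]
ft_force: [1.0, -0.5, 1.5]
grip_width: 62.8
grip_force: 44.4
```

```bash
cat >> go.py <<'E'
CX=-41.6; CZ=-3.5   # cover origin in tool frame
CAB=[573.8,105.7,-7.2]
def hook(lip,beta,cx=None,cab=None):
    """TCP pose for lip tip at cabinet-frame point with rear raised beta deg"""
    cx=CX if cx is None else cx; cab=cab or CAB
    Rc=Ro.from_euler("z",cab[2],degrees=True)*Ro.from_euler("y",-beta,degrees=True)
    R=Rc*Ro.from_matrix(np.diag([1.,-1,-1]))
    L=Ro.from_euler("z",cab[2],degrees=True).apply(lip)+[cab[0],cab[1],0]
    liptool=np.array([cx-85,0,CZ-3.])
    return L-R.apply(liptool),R
E
python3 -m creep '[0,0,0,0,0,-1,6, 0,0,0,0,0,-4,6, 0,0,0,0,0,-8,6, 0,0,0,0,0,-12,6, 0,0,0,0,0,-14,6, 0,0,0,0,0,-14,6]' 60
python3 - <<'E'
from go import *
p,R=hook([-60,-38,110],25);print(p);print(row(p,R)); c=cur()
print(row([*c[0][:2],c[0][2]+20],Ro.from_euler("z",-86,degrees=True)*c[1]))
E
```

```text
t: 15.2
tcp_pos: [500.0, -78.7, 140.5]
eef_rot: [0.005, 0.773, 0.635, 0.004]
ft_force: [-0.2, -0.5, -1.4]
grip_width: 62.1
grip_force: 67.2
[626.07  60.79 157.61]
[-18.19, 19.56, 84.62, 16.13, 9.68, -1.59]
[-0.01, -1.05, 85.99, 0.0, 0.02, -2.0]
```

```bash
python3 -m creep '[-1.7,1.8,8,1.5,0.9,-1.5,6, -3.4,3.6,16,3,1.8,-3,6, -5,5.3,23,4.5,2.7,-3,6, -6.7,7.1,31,6,3.6,-3,6, -8.4,9,39,8,4.8,-3,6, -10,10.8,47,10,6,-3,6, -11.8,12.7,55,12,7.2,-3,6, -13.5,14.5,63,14,8.4,-2.5,6, -15.2,16.3,71,16.1,9.7,-2,6, -16.8,18,78,16.1,9.7,-1.6,6, -18.2,19.6,84.6,16.1,9.7,-1.6,6, -18.2,19.6,84.6,16.1,9.7,-1.6,6]'; python3 -m creep '[0,0,0,0,0,0,6, 0,0,0,0,0,0,6, 0,0,0,0,0,0,6]'
python3 - <<'E'
from go import *
print(ctrl.state()["qpos"]);p,R=hook([-60,-38,110],25);print(row(p,R))
a=optics.camera("top");b=optics.camera("scene")
x=np.hstack([a[145:265,180:320],b[150:270,250:390]]);cv2.imwrite("pics/h1.png",cv2.convertScaleAbs(cv2.resize(x[:,:,::-1],None,fx=2.8,fy=2.8,interpolation=cv2.INTER_CUBIC),alpha=1.3))
E
```

```text
t: 16.4
tcp_pos: [623.3, 61.4, 150.2]
eef_rot: [0.013, 0.975, -0.061, 0.211]
ft_force: [-0.2, 0.5, -0.4]
grip_width: 61.7
grip_force: 67.1
t: 16.7
tcp_pos: [624.9, 60.3, 153.0]
eef_rot: [0.013, 0.975, -0.061, 0.213]
ft_force: [0.3, 0.3, -0.3]
grip_width: 62.0
grip_force: 67.1
[ 0.07  0.08  1.58 -0.09  1.06  1.8 ]
[-0.05, 0.37, 0.04, 0.29, -0.06, -0.37]
```

View pics/h1.png

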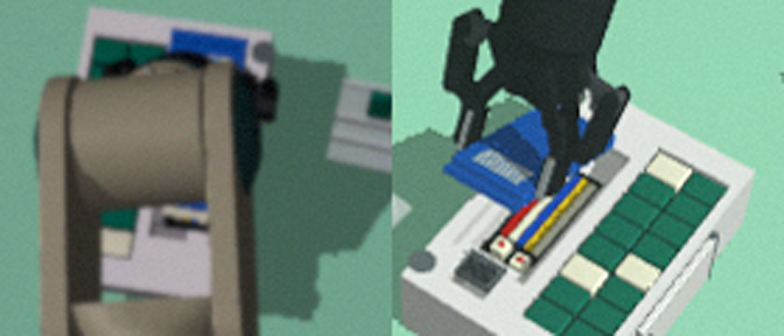

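The scene half shows the cover held tilted over the well, ridged rear end at (443–540, 170–212) and lip end toward the slot. In the top half only its rear strip shows. I'll use the blue edges to check camera bias.

Run:
```python
from go import *
P,Q=cur()
def cov(pts,cx=CX): return [P+Q.apply(np.array([cx+x,-y,CZ-z])) for x,y,z in pts]
corn=[[75,32,5],[75,-32,5],[67,32,12],[67,-32,12],[67,32,0],[75,-32,0],[75,32,0]]
for c in("top","scene"):
    print(c,proj(c,cov(corn)).round(1).tolist())
a=optics.camera("top").astype(int);b=optics.camera("scene").astype(int)
m=lambda i:(i[:,:,2]>i[:,:,0]*1.8)&(i[:,:,2]>i[:,:,1]*1.3)&(i[:,:,2]>60)
M=m(a)
for r in range(150,170,2):
    c=np.where(M[r,225:285])[0]
    if len(c): print(r,c.min()+225,c.max()+226)
M=m(b);M[:, :250]=0
cn=max(cv2.findContours(M.astype(np.uint8),cv2.RETR_EXTERNAL,cv2.CHAIN_APPROX_NONE)[0],key=cv2.contourArea)
print(cv2.approxPolyDP(cn,2,True)[:,0].tolist())
```

```text
top [[239.9, 155.6], [267.1, 159.2], [239.1, 159.3], [266.3, 163.1], [239.9, 158.7], [267.3, 159.0], [240.3, 155.3]]
scene [[294.4, 223.9], [268.3, 208.9], [297.4, 219.6], [271.3, 204.7], [295.8, 224.5], [267.7, 210.9], [293.7, 225.9]]
156 242 249
158 241 263
160 241 268
162 240 268
164 252 267
166 263 267
168 265 267
[[427, 167], [420, 192], [442, 252], [449, 256], [459, 233], [433, 170]]
```

Run:
```python
from go import *
from scipy.ndimage import map_coordinates
def edges(cam,p):
    im=cv2.GaussianBlur(cv2.imread(f"pics/{cam}.png")[:,:,2].astype(float),(0,0),0.8)
    c=[np.array(v) for v in([125,85,72],[125,-85,72],[-125,-85,72],[-125,85,72])]
    out=[]
    for i,nm in enumerate(["rear","-y","front","+y"]):
        A,B=c[i],c[(i+1)%4];n=np.array([[1,0,0],[0,-1,0],[-1,0,0],[0,1,0]][i],float)
        for s in np.linspace(.12,.88,30):
            off=np.arange(-10,10.01,.5)
            w=[Rz(p[2])@(A+(B-A)*s+n*o)+[p[0],p[1],0] for o in off]
            uv=proj(cam,w);v=map_coordinates(im,[uv[:,1],uv[:,0]],order=1)
            g=-np.gradient(v);k=g.argmax()
            if g[k]>2 and 0<k<len(off)-1:
                d_=(g[k-1]-g[k+1])/(2*(g[k-1]-2*g[k]+g[k+1])); out.append((i,s,off[k]+.5*d_))
    return np.array(out)
p=np.array([573.8,105.7,np.radians(-7.2)])
for cam in("top","scene"):
    q=p.copy()
    for it in range(3):
        e=edges(cam,q);A=[];y=[]
        for i,s,o in e:
            i=int(i)
            if abs(o-np.median(e[e[:,0]==i,2]))>2: continue
            n=np.array([[1,0],[0,-1],[-1,0],[0,1]][i],float);t=(s-.5)
            arm=[-t*-170, 250*t, 170*t*1, 250*t]  # placeholder
            pt=[[125,85-170*s],[125-250*s,-85],[-125,-85+170*s],[-125+250*s,85]][i]
            A.append([n[0],n[1],n[0]*-pt[1]+n[1]*pt[0],1]);y.append(o)
        A=np.array(A);s_=np.linalg.lstsq(A,np.array(y),rcond=None)[0]
        dx=Rz(q[2])@np.array([s_[0],s_[1],0]);q=q+[dx[0],dx[1],s_[2]]
    print(cam,q[:2],np.degrees(q[2]),"grow",s_[3],[(int(i),np.median(e[e[:,0]==i,2]).round(2)) for i in range(4)])
```

```text
top [574.44 105.85] -7.341521404984052 grow 0.2122837501418101 [(0, np.float64(0.24)), (1, np.float64(0.24)), (2, np.float64(0.23)), (3, np.float64(0.25))]
scene [573.78 109.47] -7.318667030317824 grow 0.849023062409041 [(0, np.float64(-0.0)), (1, np.float64(1.8)), (2, np.float64(-0.1)), (3, np.float64(2.33))]
```

```bash
sed -i 's/^CX=.*/CX=-40.; CZ=-3.5/; s/^CAB=.*/CAB=[575,108.3,-7.35]/' go.py
python3 - <<'E'
from go import *
for l in([-66,-38,82],[-68,-38,66],[-68,-38,59],[-80,-38,59]): print(l,row(*hook(l,25)))
E
```

```text
[-66, -38, 82] [-0.12, 0.36, 0.14, -1.51, -0.3, 1.96]
[-68, -38, 66] [-0.12, 0.36, 0.14, -2.36, -0.3, 3.34]
[-68, -38, 59] [-0.12, 0.36, 0.14, -2.65, -0.3, 3.97]
[-80, -38, 59] [-0.12, 0.36, 0.14, -3.74, -0.31, 3.47]
```

```bash
python3 -m creep '[0,0.4,0,-0.5,-0.1,0.7,6, 0,0.4,0,-1,-0.2,1.3,6, 0,0.4,0,-1.5,-0.3,1.8,6, 0,0.4,0,-1.5,-0.3,1.8,6, 0,0.4,0,-1.5,-0.3,1.8,6, 0,0.4,0,-1.5,-0.3,1.8,6]'
python3 - <<'E'
from go import *
for l in([-66,-38,82],[-68,-38,66],[-68,-38,59],[-80,-38,59]): print(l,row(*hook(l,25)))
a=optics.camera("top").astype(int)
P,Q=cur();print(P)
print(proj("top",[P+Q.apply(np.array([CX+x,-y,CZ-z])) for x,y,z in[[75,32,5],[75,-32,5],[67,32,12],[67,-32,12]]]).tolist())
M=(a[:,:,2]>a[:,:,0]*1.8)&(a[:,:,2]>a[:,:,1]*1.3)&(a[:,:,2]>60)
for r in range(154,178,2):
    c=np.where(M[r,225:285])[0]
    if len(c): print(r,c.min()+225,c.max()+226)
E
```

```text
t: 17.5
tcp_pos: [619.3, 64.5, 130.8]
eef_rot: [0.013, 0.974, -0.061, 0.217]
ft_force: [-0.3, -0.4, -0.4]
grip_width: 61.8
grip_force: 67.1
[-66, -38, 82] [-0.13, -0.08, 0.13, -0.04, 0.03, 0.19]
[-68, -38, 66] [-0.13, -0.08, 0.13, -0.9, 0.03, 1.56]
[-68, -38, 59] [-0.13, -0.08, 0.13, -1.19, 0.03, 2.19]
[-80, -38, 59] [-0.13, -0.08, 0.13, -2.28, 0.03, 1.68]
[619.38  64.5  130.95]
[[239.110970048967, 159.9417972507903], [265.7502653203646, 163.5941098989118], [238.28445961284078, 163.69406451561954], [265.0369722175075, 167.37374907688005]]
162 240 258
164 240 266
166 239 267
168 239 266
170 260 266
172 260 266
174 262 266
```

```bash
python3 -m creep '[0,0,0,-0.3,0,0.5,6, 0,0,0,-0.6,0,1,6, 0,0,0,-0.9,0,1.5,6, 0,0,0,-0.9,0,1.5,6, 0,0,0,-0.9,0,1.5,6]';python3 -m creep '[0,0,0,-0.1,0,0.2,6, 0,0,0,-0.2,0,0.4,6, 0,0,0,-0.3,0,0.6,6, 0,0,0,-0.3,0,0.6,6, 0,0,0,-0.3,0,0.6,6]'; python3 -c "
from go import *
for l in([-68,-38,66],[-68,-38,59],[-80,-38,59]): print(l,row(*hook(l,25)))"
```

```text
t: 18.05
tcp_pos: [617.2, 64.7, 112.6]
eef_rot: [0.013, 0.974, -0.061, 0.216]
ft_force: [1.0, -0.3, -0.5]
grip_width: 62.4
grip_force: 67.1
t: 18.55
tcp_pos: [617.1, 64.7, 106.2]
eef_rot: [0.013, 0.974, -0.061, 0.216]
ft_force: [-0.3, 0.6, -0.8]
grip_width: 62.3
grip_force: 67.1
[-68, -38, 66] [-0.12, -0.03, 0.13, 0.35, 0.02, -0.58]
[-68, -38, 59] [-0.12, -0.03, 0.13, 0.05, 0.02, 0.06]
[-80, -38, 59] [-0.12, -0.03, 0.13, -1.04, 0.01, -0.45]
```

```bash
python3 -m creep '[0,0,0,-0.4,0,-0.1,6, 0,0,0,-0.7,0,-0.3,6, 0,0,0,-1,0,-0.4,6, 0,0,0,-1,0,-0.4,6, 0,0,0,-1,0,-0.4,6]';python3 -m creep '[0,0,0,-0.1,0,-0.05,6, 0,0,0,-0.2,0,-0.1,6, 0,0,0,-0.2,0,-0.1,6]'; python3 -c "
from go import *
for l in([-80,-38,59],[-82,-38,60]): print(l,row(*hook(l,25)))
print(row(*hook([-83.5,-38,61],12)))"
```

```text
t: 19.05
tcp_pos: [606.4, 66.2, 105.7]
eef_rot: [0.013, 0.974, -0.061, 0.216]
ft_force: [-0.4, 0.5, -0.2]
grip_width: 62.3
grip_force: 67.1
t: 19.35
tcp_pos: [604.1, 66.4, 105.7]
eef_rot: [0.013, 0.974, -0.061, 0.216]
ft_force: [0.1, 0.1, -0.9]
grip_width: 62.0
grip_force: 67.1
[-80, -38, 59] [-0.12, -0.03, 0.13, 0.17, 0.02, 0.05]
[-82, -38, 60] [-0.12, -0.03, 0.13, 0.03, 0.02, -0.12]
[-0.1, -13.03, 0.14, -0.53, 0.02, 2.52]
```

```bash
python3 -m creep '[0,0,0,-0.1,0,-0.05,6, 0,0,0,-0.2,0,-0.1,6, 0,0,0,-0.25,0,-0.1,6, 0,0,0,-0.25,0,-0.1,6]'; python3 -c "
from go import *
print(row(*hook([-82,-38,60],25)))
optics.camera('scene');snap('scene','h2.png',(235,145,160,120),5)"
```

```text
t: 19.75
tcp_pos: [602.8, 66.6, 107.1]
eef_rot: [0.013, 0.974, -0.061, 0.218]
ft_force: [5.8, -1.1, -0.3]
grip_width: 62.3
grip_force: 67.0
[-0.14, -0.28, 0.13, 0.09, 0.02, 0.06]
```

View pics/h2.png

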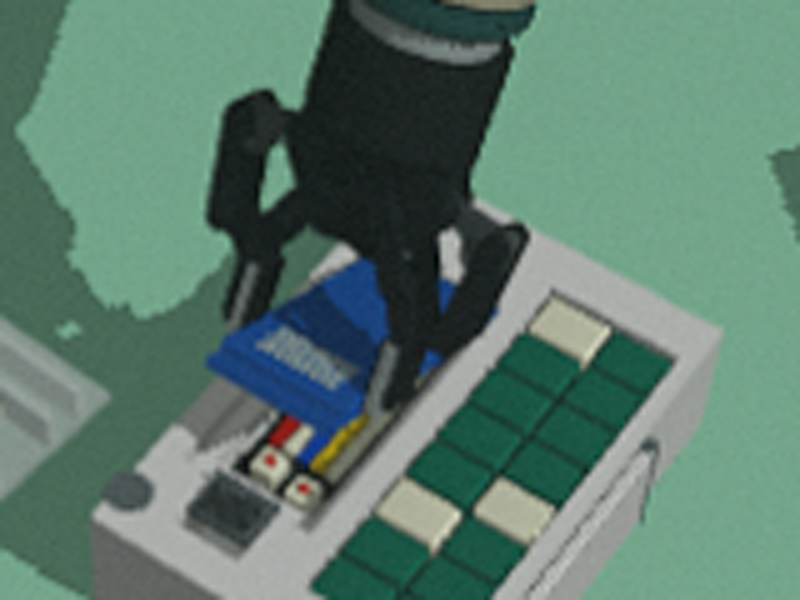

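The picture shows the cover centred over the well with its front end down at the slot and about 25° of tilt. The 5.8 N push confirms it is seated against the front wall. Next I'll pivot it down.

```bash
python3 -c "
from go import *
b=cur()
for be,l in((21,[-82.3,-38,60]),(17,[-82.8,-38,60.5]),(13,[-83.3,-38,61]),(9.5,[-83.6,-38,61.5])): print(be,row(*hook(l,be)))"
```

```text
21 [-0.14, -4.28, 0.13, -0.02, 0.02, 0.92]
17 [-0.13, -8.28, 0.14, -0.18, 0.02, 1.72]
13 [-0.13, -12.28, 0.14, -0.41, 0.02, 2.5]
9.5 [-0.12, -15.78, 0.15, -0.64, 0.02, 3.17]
```

```bash
python3 -m creep '[0,-2.1,0,0,0,0.45,6, 0,-4.3,0,0,0,0.9,6, 0,-6.3,0,-0.1,0,1.3,6, 0,-8.3,0,-0.2,0,1.7,6, 0,-8.3,0,-0.2,0,1.7,6]'; python3 -m creep '[0,-2,0,-0.1,0,0.4,6, 0,-4,0,-0.15,0,0.8,6, 0,-4,0,-0.15,0,0.8,6, 0,-4,0,-0.15,0,0.8,6]'; python3 -c "
from go import *
print(row(*hook([-83.3,-38,61],13)),row(*hook([-83.6,-38,61.5],9.5)))"
```

```text
t: 20.35
tcp_pos: [607.5, 66.0, 89.3]
eef_rot: [0.009, 0.987, -0.062, 0.145]
ft_force: [2.6, 0.2, 0.5]
grip_width: 62.2
grip_force: 67.1
t: 20.75
tcp_pos: [608.4, 66.0, 81.8]
eef_rot: [0.006, 0.992, -0.062, 0.112]
ft_force: [6.1, 0.4, -0.1]
grip_width: 62.1
grip_force: 67.1
[-0.1, 0.1, 0.15, 0.16, 0.03, -0.06] [-0.1, -3.4, 0.15, 0.08, 0.03, 0.64]
```

```bash
python3 -m creep '[0,-1,0,0.1,0,0.1,6, 0,-2.4,0,0.05,0,0.4,6, 0,-3.4,0,0.05,0,0.6,6, 0,-3.4,0,0.05,0,0.6,6, 0,-3.4,0,0.05,0,0.6,6]'; python3 -m creep '[0,0,0,0,0,0,6.8, 0,0,0,0,0,0,7.4, 0,0,0,0,0,0,7.6, 0,0,0,0,0,0,8, 0,0,0,0,0,-3,8, 0,0,0,0,0,-7,8, 0,0,0,0,0,-9,8]' 25
python3 - <<'E'
from go import *
b=optics.camera("scene");optics.camera("top");cv2.imwrite("pics/h3raw.png",b[:,:,::-1])
for c in("top","scene"): print([(g["uv"],round(g["conf"],2)) for n in("cover","catch_nose","lip") for g in pinpoint(c,n)])
print("pred home",proj("scene",[Ro.from_euler("z",CAB[2],degrees=True).apply(q)+[CAB[0],CAB[1],0] for q in([0,-38,60],[75,-70,65],[75,-6,65])]))
Rz_=Ro.from_euler("z",CAB[2],degrees=True)
R=Rz_*Ro.from_matrix(np.diag([1.,-1,-1]))
for q in([50,-38,120],[50,-38,90],[50,-38,78]): print(q,row(Rz_.apply(q)+[CAB[0],CAB[1],0],R))
E
```

```text
t: 21.25
tcp_pos: [609.1, 65.7, 74.8]
eef_rot: [0.005, 0.995, -0.062, 0.08]
ft_force: [-0.7, -0.1, -0.3]
grip_width: 62.1
grip_force: 67.1
t: 21.95
tcp_pos: [595.8, 67.6, 168.2]
eef_rot: [0.004, 0.995, -0.062, 0.084]
ft_force: [1.3, -0.5, 0.7]
grip_width: 80.0
grip_force: 0.0
[([256.1, 199.5], 0.87), ([386.3, 326.5], 0.62), ([145.6, 279.5], 0.62), ([356.2, 361.6], 0.84), ([242.5, 237.0], 0.78), ([334.9, 201.8], 0.59)]
[([439.2, 210.0], 0.89), ([245.1, 101.2], 0.6), ([305.3, 219.5], 0.56), ([310.5, 340.2], 0.26), ([335.0, 274.4], 0.72), ([283.7, 242.9], 0.61), ([323.4, 200.4], 0.96), ([282.1, 97.6], 0.88), ([423.9, 175.7], 0.61)]
pred home [[303.36 224.41]
 [271.94 238.38]
 [296.01 252.83]]
[50, -38, 120] [-0.04, -9.17, 0.16, 1.84, 0.0, 4.59]
[50, -38, 90] [-0.04, -9.17, 0.16, 1.36, 0.0, 7.55]
[50, -38, 78] [-0.04, -9.17, 0.16, 1.17, 0.0, 8.73]
```

```bash
python3 -m creep '[0,-5,0,0.9,0,2,2, 0,-9.2,0,1.8,0,3.6,0, 0,-9.2,0,1.7,0,5,0, 0,-9.2,0,1.6,0,6,0, 0,-9.2,0,1.6,0,6,0, 0,-9.2,0,1.6,0,6,0, 0,-9.2,0,1.6,0,6,0]' 40; python3 -m creep '[0,0,0,0,0,0.5,0, 0,0,0,0,0,1,0, 0,0,0,0,0,1.4,0, 0,0,0,0,0,1.4,0]'
```

```text
t: 23.05
tcp_pos: [620.6, 64.6, 109.3]
eef_rot: [-0.001, 0.998, -0.062, 0.003]
ft_force: [-1.2, -0.8, -1.0]
grip_width: 0.1
grip_force: 0.0
t: 23.45
tcp_pos: [619.9, 64.3, 92.6]
eef_rot: [-0.0, 0.998, -0.063, 0.0]
ft_force: [-0.2, 0.9, 0.4]
grip_width: -0.3
grip_force: 0.0
```

```bash
python3 -m creep '[0,0,0,0,0,0.2,0, 0,0,0,0,0,0.4,0, 0,0,0,0,0,0.6,0, 0,0,0,0,0,0.6,0]'; python3 -m creep '[0,0,0,0,0,0.2,0, 0,0,0,0,0,0.4,0, 0,0,0,0,0,0.4,0]'; python3 -m creep '[0,0,0,0,0,0.2,0, 0,0,0,0,0,0.4,0, 0,0,0,0,0,0.4,0]'; python3 -m creep '[0,0,0,0,0,0.2,0, 0,0,0,0,0,0.4,0, 0,0,0,0,0,0.4,0]'
```

```text
t: 23.85
tcp_pos: [620.3, 64.3, 87.3]
eef_rot: [-0.0, 0.998, -0.063, 0.001]
ft_force: [1.1, -0.1, 0.0]
grip_width: 0.1
grip_force: 0.0
t: 24.15
tcp_pos: [620.8, 64.4, 84.0]
eef_rot: [-0.0, 0.998, -0.063, 0.002]
ft_force: [1.0, 0.5, 2.3]
grip_width: 0.2
grip_force: 0.7
t: 24.45
tcp_pos: [620.1, 64.3, 79.1]
eef_rot: [-0.0, 0.998, -0.063, 0.001]
ft_force: [-0.2, 0.1, -0.3]
grip_width: 0.1
grip_force: 0.0
t: 24.75
tcp_pos: [620.2, 64.3, 75.0]
eef_rot: [-0.0, 0.998, -0.063, 0.001]
ft_force: [-1.0, 0.7, 0.1]
grip_width: 0.2
grip_force: 0.0
```

```bash
python3 -m creep '[0,0,0,0,0,0.2,0, 0,0,0,0,0,0.3,0, 0,0,0,0,0,0.3,0]'; python3 -m creep '[0,0,0,0,0,0.15,0, 0,0,0,0,0,0.3,0, 0,0,0,0,0,0.3,0]'
```

```text
t: 25.05
tcp_pos: [620.3, 64.4, 72.3]
eef_rot: [-0.0, 0.998, -0.063, 0.001]
ft_force: [-0.3, 0.1, 0.0]
grip_width: 0.3
grip_force: 0.0
t: 25.35
tcp_pos: [620.6, 64.4, 72.0]
eef_rot: [-0.0, 0.998, -0.063, 0.002]
ft_force: [-7.5, 0.1, 13.2]
grip_width: 0.2
grip_force: 6.3
```

The fingers meet the cover at 72 mm, flush with the deck. I'll back off and check.

```bash
python3 -m creep '[0,0,0,0,0,-3,0, 0,0,0,-5,0,-8,0, 0,0,0,-10,0,-12,0, 0,0,0,-15,10,-14,0, 0,0,0,-20,15,-15,0, 0,0,0,-20,20,-15,0, 0,0,0,-20,25,-15,0, 0,0,0,-20,25,-15,0, 0,0,0,-20,25,-15,0]'
python3 - <<'E'
from go import *
a=optics.camera("top");b=optics.camera("scene")
x=np.hstack([a[140:260,180:320],b[165:285,250:390]]);cv2.imwrite("pics/f.png",cv2.convertScaleAbs(cv2.resize(x[:,:,::-1],None,fx=2.85,fy=2.85,interpolation=cv2.INTER_CUBIC),alpha=1.3))
E
```

```text
t: 26.25
tcp_pos: [389.1, -160.6, 219.6]
eef_rot: [0.0, 0.998, -0.063, 0.002]
ft_force: [0.5, -1.1, -0.3]
grip_width: -0.1
grip_force: 0.0
```

View pics/f.png

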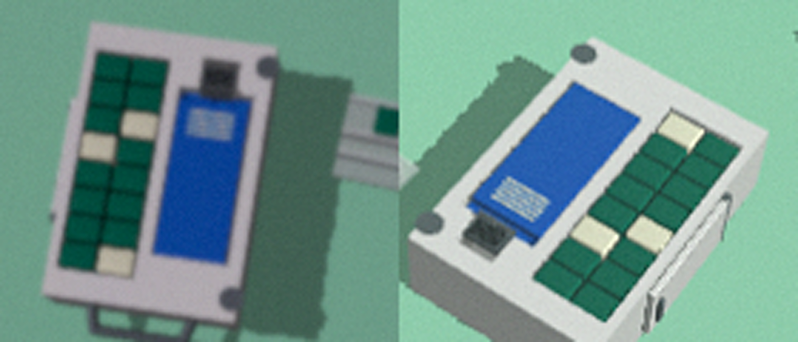

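Run:
```python
from go import *
h=np.array([-55,88.5,0])
for th in (0,4,8,15):
    c=np.radians(th);pts=[h+np.array([110*np.cos(c)-3*np.sin(c),110*np.sin(c)+3*np.cos(c),z]) for z in(8,36,64)]
    print(th,proj("scene",[Ro.from_euler("z",CAB[2],degrees=True).apply(q)+[CAB[0],CAB[1],0] for q in pts]).round(1).tolist())
optics.camera("scene");optics.camera("top")
for n in("door_end","catch_nose","lip","door_hinge"): print(n,[(g["uv"],round(g["conf"],2)) for g in pinpoint("scene",n)])
for n in("dice_cup","saucer","tea_mug","tongs","chips"): print(n,[(g["uv"],round(g["conf"],2)) for g in pinpoint("top",n)[:1]])
print([g["bbox"] for g in look_for("scene","door")])
```

```text
0 [[336.9, 282.9], [338.1, 276.3], [339.4, 269.4]]
4 [[340.0, 284.5], [341.3, 277.9], [342.6, 271.1]]
8 [[343.2, 285.9], [344.5, 279.4], [345.9, 272.5]]
15 [[349.0, 288.0], [350.4, 281.5], [351.9, 274.6]]
door_end [([337.3, 272.3], 0.59), ([303.6, 219.4], 0.52)]
catch_nose [([324.0, 200.7], 0.61), ([285.3, 244.0], 0.47)]
lip [([283.3, 96.8], 0.96), ([326.7, 199.9], 0.73), ([424.8, 175.0], 0.58)]
door_hinge [([362.5, 241.6], 0.96)]
dice_cup [([301.1, 122.5], 0.79)]
saucer [([428.0, 166.2], 0.61)]
tea_mug []
tongs [([142.8, 159.7], 0.62)]
chips [([208.9, 131.8], 0.45)]
[[334.2, 234.3, 35.0, 50.4], [277.1, 239.7, 14.6, 13.2]]
```

The last picture shows the cover flush in its recess, with the grey catch over its rear edge at about (220,78) in the top half. The door's end pixel matches the shut prediction, and the bystanders found have not moved.

```bash
python3 -c "
from station import close_job
print(close_job())"
```

```text
the job is handed in; nothing more can be done
None
```

The job is handed in at about 27 s: the last pictures show the blue cover flush in its recess under the catch and the side door shut, with the lip hooked by feel and no judging result shown; four bystanders were at their places in a last check, and the mug was not detected but nothing went near it.

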